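Index the swivel table to its next hole

ROBOT

A 6-joint arm with a two-finger parallel gripper is mounted at the origin on a cart in front of the work surface, level with it; the furniture and walls round the work are solid. World frame = base frame: x ahead of the robot, y to its left, z up, the work surface at z = 0. Lengths are in m, angles in rad, forces in N, time in s.
With the tool pointing down it reaches from about 0.4 to 0.825 m from the base axis. Payload 7 kg.
Tool frame: the origin (TCP) lies midway between the tips of the shut fingers; the grasp point (between the pads) lies 19 mm behind it; z points along the fingers, y is the line along which they close (so a half turn about z gives the same grasp; the last joint's range is limited). The gripper opens to 88 mm and grips with 3 to 60 N. Pads are 19 mm wide; open, the fingers measure 130 mm over their backs; the gripper's body (78 mm by 193 mm) begins 47 mm behind the grasp point.
Start: joints at [1.401, 0.359, 0.012, 0, -1.224, -0.288], TCP at [0.298, 0.605, 0.227] pointing down, gripper open.
Joint ranges: [-3.07, 3.07], [-1.43, 2.12], [-1.02, 1.25], [-3.03, 1.67], [-3.05, -0], [-3.03, 3.03]. Speed limits (rad/s): [2.39, 2.39, 3.01, 3.14, 3.14, 3.14].

INTERFACE

Orientations are given as [roll, pitch, yaw] about the fixed x, y, z axes, in that order (R = Rz(yaw) Ry(pitch) Rx(roll)).
In Python, from station import telemetry, eyes, ticket, recognise, trace gives the robot as it stands. The module is installed in compiled form; this text tells all that it offers.
- The arm moves only by the tool servo_tool, never from a script. Its argument "series" is a list that holds one entry, the list of rows, each a list of 4 numbers: the shift along the tool's x, y, z in mm, then the turn about the tool's z in rad. In form: [[[x, y, z, roll], ...]]. A call has exactly 10 rows; each row shifts and turns the commanded pose from where the row before left it, along the tool's axes as they then stand; what a row does not reach is not made up. A row lasts 1/12 s, in which the tool goes at most 41.7 mm and 7.16 degrees, less where a joint would pass 70% of its speed; a pose out of reach is approached as far as the arm can. A call is refused whole if a number of a shift passes 41.7 or a number of a turn 0.125, either way. A call with a gripper value outside its range is refused whole. "claw" is the gripper's target within -1 to 1 (shut at 1, half-way at 0, fully open at -1), set as the call begins (left out, the last holds). The fingers move at their own pace and stop on an object; "grip_force" is the grip in N (left out, the last holds). Time passes only in rows, so rows that do not move let the fingers close, or fill a call up. It gives the time, the measured TCP pose, the force, the opening and the grip force at its end, in the units of the state.
- telemetry.get_state(): the state, without advancing time (a new reading comes with each control period).
- eyes.grab_frame(name): name is "scene" or "side" or "wrist"; returns the picture (384x512x3 uint8, red, green, blue); there is no depth.
- eyes.calibration(name): a dict with "mtx" (3x3 intrinsics, pixels), "rvec" (rotation vector, rad) and "tvec" (3), from world to camera coordinates, as OpenCV has them. Camera axes: x right, y down, z forward; pixel columns grow to the right and rows downward; lengths in m; the calibration is good to about 2 mm. A picture is of the moment at which its call begins: read the wrist's pose just before it. calibration takes no time and is no camera call; for the wrist camera it gives the pose at the moment of the call.
- ticket.job_done(): hands the job in; it is judged then, once.
Trained networks look in the newest picture that a camera, given by its name, has taken for a name from the list of things; names that differ only in an ending like _2 or _b are one class to them, and where a whole thing is asked for, a point or a joint stands for the part that bears it (a point fixed in the world has none). Each returns a list of dicts, best first, with "conf" (0 to 1); they miss things now and then, are a little off and sometimes report something else, mostly with a low value. They report only what shows in the picture. A call takes as long as a camera call.
- recognise(camera, name): "position" ([x, y, z] in m, in world coordinates, good to about 4 mm: the middle of the surface that is visible of it).
- trace(camera, name): "mask" (384x512 bool, what is visible of it).
The state is a dict: "t": time; "q": joint angles; "qd": joint speeds; "joint_efforts": joint torques, N m; "eef_pos": TCP position; "ee_rot": TCP orientation; "force": force on the tool from outside, world axes, zero at the start; "moment": the same for the moment, N m; "width": finger opening in m; "gripper_force": force on a finger pad.
Only numpy, scipy, OpenCV 4.12 (cv2) and the standard library are available. Lean on these libraries where they do the work, as an engineer would, in place of code of your own. Each camera call takes 0.05 s, during which the arm holds its last target. There are 200 camera calls.

TASK

Move the swivel table of the small optical bench unit on to its next index hole: draw the spring index pin by its red knob, swing the table anticlockwise as seen from above, and let the pin drop fully home in the first hole it comes to. The holes are hidden under the table and were set by the last user, so let the pin ride on the track and feel for the hole gently, without forcing the pin sideways once it has dropped. Leave the sample bottle, the detector, the beaker and the stopper alone, and let go of everything at the end.

Things in the scene. Friction and masses are not known exactly. Their poses are not given: they have to be found in the camera images.
- hub (a point): Centre of the top of the fixed steel post (48 mm across) in the middle of the unit, 46 mm above the worktop; the table's vertical pivot axis passes through it.
- knob (a point): Centre of the index pin's red round knob: upright, 24 mm across, 24 mm tall, standing on the table 95 mm from the pivot axis and going round with it. With the pin home it is 66 mm above the worktop; it rises as the pin is drawn. Below it is a brass bush (25 mm across, up to 52 mm above the worktop). The pin, fixed in the knob, 10 mm thick, runs down through the table into the track.
- pin (a joint): How far the index pin is drawn, in m: 0 = fully home in a hole, about 0.009 = its round end rides on the flat track between holes (only when drawn that far is the table free), 0.013 = upper stop. A spring pulls it down: about 5 N at 0, 8 N at 0.009, 9 N at the stop.
- table (a joint): Table angle in rad, anticlockwise from above; 0 at the start, pin in a hole; stops at -0.3 and 1.7. Turning takes about 2 N at the knob, the riding pin adds 2 N. The next hole is somewhere from 0.62 to 0.98 (hidden); one more, the wrong one, lies 0.60 beyond it. Holes are 3 mm wider than the pin. Once down, the pin blocks the table; over 40 N of pin on track counts as forcing it.
- sample: Closed glass weighing bottle, 39 mm across and 65 mm tall, standing loose on the hub post. Origin at the centre of its underside. Not to be moved.
- beaker: Small glass beaker, 55 mm across and 60 mm tall, loose on the worktop beside the unit. Origin at the centre of its underside. Not to be moved.
- stopper: Small red rubber stopper, 20 mm across and 22 mm tall, loose on the worktop beside the unit. Origin at the centre of its underside. Not to be moved.
- base: The whole fixed unit: grey round foot 244 mm across (fixed to the worktop) carrying the post, the hidden track and, on its +x side, a grey upright with a black lamp barrel over the table's edge, up to 99 mm high. On it turns a round dark steel table with white scale marks, 230 mm across, its top 40 mm above the worktop. Origin at the centre of the foot's underside, on the pivot axis; z up.
- detector (a joint): Aim of the detector, in rad; 0 = aimed at the hub, as it starts. The detector is a black barrel (26 mm across, 46 mm long) on a grey swivel foot on the table, 80 mm from the pivot axis and 83 degrees anticlockwise from the knob, up to 89 mm above the worktop; it goes round with the table and turns on its foot if knocked.

How it is judged:
On the way, in this order (a step that is already met when the one before it is completed fails the run):
1. the pin is drawn out of the first hole before the table turns (value of joint pin above 0.008 m and value of joint table below 0.2 rad), for 0.1 s.
2. the table is turned anticlockwise and the pin has dropped home in the next hole (value of joint pin below 0.002 m and value of joint table between 0.55 and 1.06 rad), for 0.2 s.
At the end, for the whole second after the job is handed in: The pin is home (drawn less than 2 mm) in the next hole, the table standing 0.55 to 1.06 rad anticlockwise of its start, the sample bottle standing still on its post (all of step 2 and linear speed of sample below 0.01 m/s); the robot touches nothing.
It fails at once if the pin is forced sideways or down on the track with more than 40 N (contact force between pin and base above 40 N).
It fails at once if the detector is knocked out of aim by more than 0.05 rad (value of joint detector above 0.05 rad or value of joint detector below -0.05 rad).
It fails at once if the sample bottle is moved more than 8 mm or tipped (distance of sample from where it was at the start of the episode above 0.008 m or angle between sample's own z axis and vertical above 0.2 rad).
It fails at once if the beaker or the stopper is moved more than 15 mm (distance of any of beaker, stopper from where it was at the start of the episode above 0.015 m).
It also fails if it takes over 40 s, if anything falls off the work surface, if the arm or the gripper's body presses on something with over 40 N, if the wrist force passes 120 N, or if a joint passes its speed limit or range.

## Working session

There is one attempt and no reset: what is moved stays moved. The work goes in short steps, Python scripts to look and compute and a tool call to move; the robot and the scene stay as the last step left them, time stands still between calls to the robot, and variables do not carry over. Pictures are saved under pics/ and viewed, at most 10 in all, crops included, and the job is handed in when it is done.

Besides the shell and the picture viewer there is one more tool, called as a command line: name --argument value ..., lists and objects as JSON in quotes. servo_tool: Moves the arm, as the interface text tells. Its arguments: {"type":"object","properties":{"series":{"type":"array"},"claw":{"type":"number"},"grip_force":{"type":"number"}},"required":["series"]}

```bash
mkdir -p pics; cat > h.py <<'E'
import numpy as np, cv2
from station import telemetry, eyes, ticket, recognise, trace
def cal(n):
    c=eyes.calibration(n); R=cv2.Rodrigues(np.array(c["rvec"],float))[0]; return np.array(c["mtx"],float),R,np.array(c["tvec"],float).ravel()
def P(n): K,R,t=cal(n); return K@np.c_[R,t]
def proj(n,X): v=P(n)@np.r_[X,1]; return v[:2]/v[2]
def plane(n,uv,z):
    K,R,t=cal(n); d=R.T@np.linalg.solve(K,[*uv,1]); o=-R.T@t; return o+d*(z-o[2])/d[2]
def save(n,f):
    im=eyes.grab_frame(n); cv2.imwrite(f,im[:,:,::-1]); return im
E
python3 - <<'E'
from h import *
a=save("scene","pics/a.png"); b=save("side","pics/b.png")
cv2.imwrite("pics/ab.png",cv2.resize(np.hstack([a,b])[:,:,::-1],(800,300)))
print(telemetry.get_state())
for n in ("scene","side"):
    for k in ("hub","knob","sample","beaker","stopper","base","detector"):
        try:
            r=recognise(n,k); print(n,k,[(np.round(x["position"],3),round(x["conf"],2)) for x in r[:3]])
        except Exception as e: print(n,k,e)
        try:
            m=trace(n,k); print('  ',[(np.round(np.argwhere(x["mask"])[:,::-1].mean(0),1),int(x["mask"].sum()),round(x["conf"],2)) for x in m[:2]])
        except Exception as e: print(n,k,e)
E
```

```text
{'t': 0.1, 'q': array([ 1.40111885e+00,  3.59325687e-01,  1.11514658e-02, -3.19604809e-04,
       -1.22410266e+00, -2.88083469e-01]), 'qd': array([ 0.0008305 , -0.00240125,  0.00438993, -0.00061723, -0.00056919,
        0.00065619]), 'joint_efforts': array([-1.88012500e-04, -5.84164274e+01,  2.93750417e+01,  7.01550812e+00,
        1.01170645e-02, -5.64229060e-05]), 'eef_pos': array([0.29814679, 0.60509374, 0.22570807]), 'ee_rot': array([ 3.14008774e+00, -1.32604498e-04, -4.57869667e-01]), 'force': array([ 0.13736182, -0.29554255, -0.0240955 ]), 'moment': array([-0.0246104 , -0.04341426, -0.01800432]), 'gripper_force': 0.0, 'width': 0.08763624346511328}
scene hub [(array([ 0.569, -0.028,  0.044]), 0.62)]
   [(array([282. , 227.2]), 7273, 0.66)]
scene knob []
   [(array([251.8, 234.2]), 133, 0.59)]
scene sample [(array([ 0.584, -0.02 ,  0.092]), 0.58)]
   [(array([283.8, 209.9]), 372, 0.84)]
scene beaker [(array([0.49 , 0.171, 0.04 ]), 0.8)]
   [(array([203.1, 199. ]), 451, 0.94)]
scene stopper [(array([ 0.672, -0.191,  0.021]), 0.65)]
   []
scene base []
   [(array([282.2, 227.3]), 7107, 0.59)]
scene detector [(array([ 0.572, -0.086,  0.083]), 0.64)]
   [(array([305.2, 233.1]), 322, 0.55)]
side hub [(array([ 0.575, -0.06 ,  0.04 ]), 0.63)]
   [(array([273.3, 247.7]), 8208, 0.58)]
side knob [(array([ 0.493, -0.016,  0.072]), 0.45)]
   [(array([221.5, 227.8]), 189, 0.7), (array([273.1, 247.7]), 8139, 0.35)]
side sample [(array([ 0.581, -0.022,  0.088]), 0.72)]
   [(array([270.8, 217.7]), 439, 0.83)]
side beaker [(array([0.49 , 0.161, 0.039]), 0.94)]
   [(array([209.8, 205.2]), 526, 0.8)]
side stopper [(array([ 0.676, -0.19 ,  0.017]), 0.61)]
   [(array([351.7, 298. ]), 206, 0.43)]
side base [(array([ 0.577, -0.059,  0.041]), 0.8)]
   [(array([272.9, 247.9]), 7936, 0.79)]
side detector [(array([ 0.576, -0.102,  0.081]), 0.9), (array([ 0.574, -0.045,  0.039]), 0.48)]
   []
```

View pics/a.png

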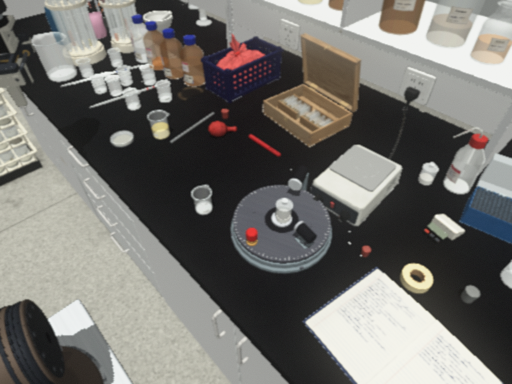

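View pics/b.png

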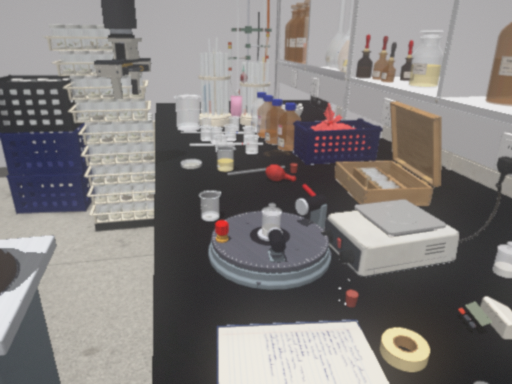

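The scene picture shows the table around (282,227), the red knob at (252,234), the bottle at (284,210) and the detector at (305,233). The side picture shows the knob at (221,228) and the bottle at (271,218). The beaker and stopper are well clear of the knob. Next I'll triangulate.

```bash
cat >> h.py <<'E'
def tri(a,ua,b,ub):
    X=cv2.triangulatePoints(P(a),P(b),np.array(ua,float).reshape(2,1),np.array(ub,float).reshape(2,1)).ravel(); return X[:3]/X[3]
def rows(tx,ty,tz,yaw,n,dyaw=None):
    """rows (shift in axes before the turn) straight from present pose to target"""
    s=telemetry.get_state(); p=s["eef_pos"]; y0=s["ee_rot"][2]
    dy=(yaw-y0+np.pi)%(2*np.pi)-np.pi if dyaw is None else dyaw
    d=(np.array([tx,ty,tz])-p)*1000/n
    out=[]
    for i in range(n):
        y=y0+dy*i/n; X=np.array([np.cos(y),np.sin(y),0]); Y=np.array([np.sin(y),-np.cos(y),0])
        out.append([round(d@X,1),round(d@Y,1),round(-d[2],1),round(-dy/n,4)])
    return out
E
python3 - <<'E'
from h import *
a=tri("scene",(251.8,234.2),"side",(221.5,227.8)); print("knob",a)
s=tri("scene",(283.8,209.9),"side",(270.8,217.7)); print("sample",s)
for n in ("scene","side"):
    m=[x for x in trace(n,"knob") if x["mask"].sum()<600]
    for x in m[:1]:
        w=np.argwhere(x["mask"])[:,::-1]; print(n,w.min(0),w.max(0),w.mean(0), plane(n,w.mean(0),.068))
print(rows(.45,-.02,.20,3.1,24,-2.72))
E
```

```text
knob [ 0.49301626 -0.00532362  0.0670031 ]
sample [ 0.58658816 -0.01228966  0.08184431]
scene [246 228] [257 241] [251.77443609 234.20300752] [ 0.49396909 -0.00527303  0.068     ]
side [215 220] [228 235] [221.47089947 227.7989418 ] [ 0.4915467  -0.00845675  0.068     ]
[[np.float64(17.2), np.float64(20.6), np.float64(1.1), 0.1133], [np.float64(19.4), np.float64(18.5), np.float64(1.1), 0.1133], [np.float64(21.4), np.float64(16.2), np.float64(1.1), 0.1133], [np.float64(23.1), np.float64(13.7), np.float64(1.1), 0.1133], [np.float64(24.5), np.float64(11.0), np.float64(1.1), 0.1133], [np.float64(25.6), np.float64(8.1), np.float64(1.1), 0.1133], [np.float64(26.3), np.float64(5.2), np.float64(1.1), 0.1133], [np.float64(26.7), np.float64(2.2), np.float64(1.1), 0.1133], [np.float64(26.8), np.float64(-0.8), np.float64(1.1), 0.1133], [np.float64(26.5), np.float64(-3.9), np.float64(1.1), 0.1133], [np.float64(25.9), np.float64(-6.8), np.float64(1.1), 0.1133], [np.float64(25.0), np.float64(-9.7), np.float64(1.1), 0.1133], [np.float64(23.7), np.float64(-12.5), np.float64(1.1), 0.1133], [np.float64(22.2), np.float64(-15.1), np.float64(1.1), 0.1133], [np.float64(20.3), np.float64(-17.5), np.float64(1.1), 0.1133], [np.float64(18.2), np.float64(-19.7), np.float64(1.1), 0.1133], [np.float64(15.9), np.float64(-21.6), np.float64(1.1), 0.1133], [np.float64(13.3), np.float64(-23.3), np.float64(1.1), 0.1133], [np.float64(10.6), np.float64(-24.6), np.float64(1.1), 0.1133], [np.float64(7.7), np.float64(-25.7), np.float64(1.1), 0.1133], [np.float64(4.8), np.float64(-26.4), np.float64(1.1), 0.1133], [np.float64(1.8), np.float64(-26.8), np.float64(1.1), 0.1133], [np.float64(-1.3), np.float64(-26.8), np.float64(1.1), 0.1133], [np.float64(-4.3), np.float64(-26.5), np.float64(1.1), 0.1133]]
```

servo_tool --series '[[[17.2,20.6,1,0.113],[19.4,18.5,1,0.113],[21.4,16.2,1,0.113],[23.1,13.7,1,0.113],[24.5,11,1,0.113],[25.6,8.1,1,0.113],[26.3,5.2,1,0.113],[26.7,2.2,1,0.113],[26.8,-0.8,1,0.113],[26.5,-3.9,1,0.113]]]' --claw -1

```text
t: 2.43
eef_pos: [0.3621, 0.3436, 0.2167]
ee_rot: [-3.141, 0.0, -1.593]
force: [0.4, -0.0, -0.2]
width: 0.0876
gripper_force: 0.0
```

servo_tool --series '[[[25.9,-6.8,1,0.113],[25,-9.7,1,0.113],[23.7,-12.5,1,0.113],[22.2,-15.1,1,0.113],[20.3,-17.5,1,0.113],[18.2,-19.7,1,0.113],[15.9,-21.6,1,0.113],[13.3,-23.3,1,0.113],[10.6,-24.6,1,0.113],[7.7,-25.7,1,0.113]]]'

```text
t: 3.27
eef_pos: [0.4264, 0.0833, 0.2069]
ee_rot: [3.141, 0.001, -2.723]
force: [1.1, 0.5, -0.1]
width: 0.0876
gripper_force: 0.0
```

```bash
python3 - <<'E'
from h import *
s=telemetry.get_state(); print(s["t"],s["q"],s["eef_pos"],s["ee_rot"])
print([ [float(v) for v in r] for r in rows(.47,-.008,.20,3.1,5)])
E
```

```text
3.2667 [ 6.50248918e-01 -3.51790571e-02 -5.17710707e-01  5.35612806e-05
 -1.08733871e+00 -1.80259775e+00] [0.4264285  0.0833428  0.20687486] [ 3.14142611e+00  9.12098394e-04 -2.72312035e+00]
[[-0.5, -20.2, 1.4, 0.092], [-2.4, -20.1, 1.4, 0.092], [-4.2, -19.8, 1.4, 0.092], [-6.0, -19.3, 1.4, 0.092], [-7.8, -18.7, 1.4, 0.092]]
```

servo_tool --series '[[[-0.5,-20,4,0.092],[-2.4,-20,4,0.092],[-4.2,-20,4,0.092],[-6,-19.3,4,0.092],[-7.8,-18.7,4,0.092],[0,0,3,0],[0,0,3,0],[0,0,0,0],[0,0,0,0],[0,0,0,0]]]'

```text
t: 4.1
eef_pos: [0.4701, -0.0059, 0.1809]
ee_rot: [3.141, 0.001, 3.107]
force: [-0.0, -0.3, -0.6]
width: 0.088
gripper_force: 0.0
```

```bash
python3 - <<'E'
from h import *
s=telemetry.get_state(); print(s["t"],s["q"],s["eef_pos"],s["ee_rot"])
c=P("wrist"); save("wrist","pics/w1.png")
for k in ("knob","sample","hub","detector"):
    r=recognise("wrist",k); print(k,[(np.round(x["position"],3),round(x["conf"],2)) for x in r[:3]])
    for x in trace("wrist",k)[:2]:
        w=np.argwhere(x["mask"])[:,::-1]; print(w.min(0),w.max(0),w.mean(0),len(w),x["conf"],plane("wrist",w.mean(0),.072),plane("wrist",(w.min(0)+w.max(0))/2,.072))
print(proj("wrist",s["eef_pos"]))
E
```

```text
4.1 [ 4.07764605e-01  5.45056845e-02 -4.91116419e-01  5.33096933e-05
 -1.02464218e+00 -2.01309106e+00] [ 0.47013906 -0.0058602   0.18088917] [3.14140612e+00 5.00348055e-04 3.10709015e+00]
knob [(array([ 0.486, -0.009,  0.078]), 0.65), (array([0.49 , 0.175, 0.034]), 0.31), (array([ 0.539, -0.008,  0.04 ]), 0.22)]
[245 191] [272 220] [258.47710487 205.49335303] 677 0.9 [ 0.49148098 -0.0059201   0.072     ] [ 0.49148814 -0.00589971  0.072     ]
sample [(array([ 0.582, -0.009,  0.097]), 0.82)]
[237 300] [277 329] [257.10985915 313.52957746] 1065 0.76 [ 0.60838245 -0.01159986  0.072     ] [ 0.60956175 -0.01175433  0.072     ]
hub [(array([ 0.542, -0.007,  0.04 ]), 0.96)]
[159 162] [357 342] [257.71032541 241.93949804] 20958 0.86 [ 0.52775048 -0.00828741  0.072     ] [ 0.53832528 -0.00839696  0.072     ]
detector [(array([ 0.58 , -0.082,  0.086]), 0.68)]
[160 267] [202 308] [183.64052288 297.89869281] 306 0.92 [ 0.58673998 -0.0842637   0.072     ] [ 0.57460753 -0.08556037  0.072     ]
[258.99039764 240.93114341]
```

View pics/w1.png

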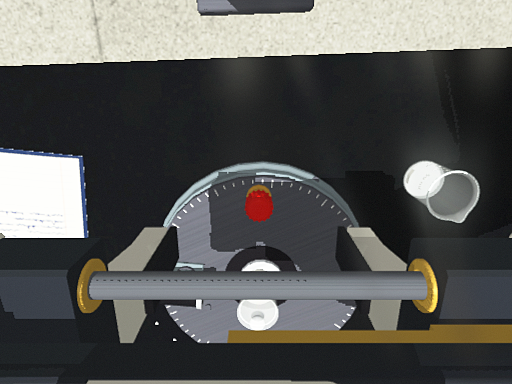

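The wrist picture shows the knob at (258,205), nearly centred between the fingers. The bottle is behind it at (257,313), the detector at (184,298) and the beaker at (440,190), all clear. The wrist camera and the triangulation agree on a knob position of (0.493, -0.006), 94 mm from the hub at (0.587, -0.012). I'll descend now.

servo_tool --series '[[[-4,0,15,0.02],[-4,0,15,0.02],[-4,0,15,0],[-4,0,15,0],[-4,0,15,0],[-3,0,15,0],[0,0,12,0],[0,0,10,0],[0,0,0,0],[0,0,0,0]]]' --claw -0.2

```text
t: 5.38
eef_pos: [0.4929, -0.0081, 0.0683]
ee_rot: [-3.141, -0.001, 3.066]
force: [0.1, -0.2, 0.5]
width: 0.0526
gripper_force: 0.0
```

```bash
python3 - <<'E'
from h import *
s=telemetry.get_state(); print(s["t"],s["eef_pos"],s["ee_rot"],s["width"],s["force"])
save("wrist","pics/w2.png")
for x in trace("wrist","knob")[:1]:
    w=np.argwhere(x["mask"])[:,::-1]; print(w.min(0),w.max(0),w.mean(0),len(w),x["conf"],plane("wrist",w.mean(0),.072))
save("side","pics/s2.png")
E
```

```text
5.3833 [ 0.4929481  -0.0080833   0.06830691] [-3.14090973e+00 -1.13414189e-03  3.06550131e+00] 0.052600780928674054 [ 0.12460567 -0.22871091  0.459015  ]
[239 214] [285 266] [262.10036027 240.42048379] 1943 0.65 [ 0.49212175 -0.00552665  0.072     ]
```

View pics/w2.png

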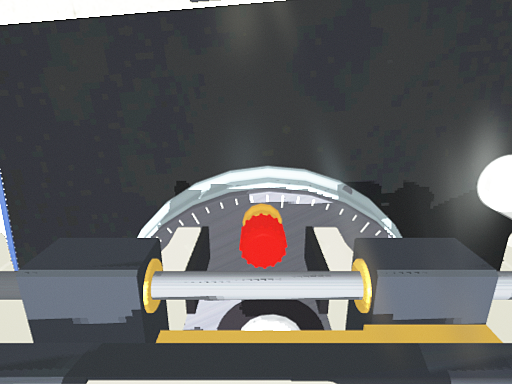

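The knob at (262,240) stands about 2.5 mm toward +y of the finger middle. I'll correct that, go down 13 mm and close gently.

servo_tool --series '[[[0,1.3,4,0],[0,1.3,4,0],[0,0,3,0],[0,0,2,0],[0,0,0,0],[0,0,0,0],[0,0,0,0],[0,0,0,0],[0,0,0,0],[0,0,0,0]]]'

```text
t: 6.37
eef_pos: [0.4934, -0.0053, 0.0557]
ee_rot: [3.141, 0.0, 3.065]
force: [-0.7, -0.2, -0.3]
width: 0.0527
gripper_force: 0.0
```

servo_tool --series '[[[0,0,0,0],[0,0,0,0],[0,0,0,0],[0,0,0,0],[0,0,0,0],[0,0,0,0],[0,0,0,0],[0,0,0,0],[0,0,0,0],[0,0,0,0]]]' --claw 1 --grip_force 15

```text
t: 7.2
eef_pos: [0.4933, -0.0054, 0.0555]
ee_rot: [-3.142, -0.0, 3.065]
force: [-0.6, 0.8, -0.2]
width: 0.0237
gripper_force: 15.0
```

```bash
python3 -c "
from h import *
s=telemetry.get_state();print(s['t'],s['eef_pos'],s['ee_rot'],s['width'],s['force'],s['gripper_force'])"
```

```text
7.2 [ 0.49333667 -0.00536302  0.05554341] [-3.14154536e+00 -3.79355134e-05  3.06544907e+00] 0.023690716073565866 [-0.62227382  0.76281495 -0.17558379] 15.000042468309402
```

Gripped at 23.7 mm, centred, with little side force. I'll raise the grip to 30 N and lift 11 mm.

servo_tool --series '[[[0,0,0,0],[0,0,-1,0],[0,0,-2,0],[0,0,-2,0],[0,0,-2,0],[0,0,-2,0],[0,0,-1,0],[0,0,-1,0],[0,0,0,0],[0,0,0,0]]]' --grip_force 30

```text
t: 8.03
eef_pos: [0.4933, -0.0053, 0.0665]
ee_rot: [3.142, 0.0, 3.065]
force: [3.5, 0.7, -9.0]
width: 0.0232
gripper_force: 30.0
```

```bash
cat > arc.py <<'E'
from h import *
import sys
def arc(hub,th0,th1,n,dr=0):
    """rows turning the present pose about hub by th1 total over n rows"""
    s=telemetry.get_state(); p=s["eef_pos"][:2]-hub; y0=s["ee_rot"][2]
    a=th1/n; out=[]
    R=lambda t:np.array([[np.cos(t),-np.sin(t)],[np.sin(t),np.cos(t)]])
    for i in range(n):
        d=1000*(R((i+1)*a)@p-R(i*a)@p); y=y0+i*a
        out.append([round(float(d@[np.cos(y),np.sin(y)]),2),round(float(d@[np.sin(y),-np.cos(y)]),2),0,round(-a,4)])
    return out
E
python3 - <<'E'
from arc import *
s=telemetry.get_state();print(s['t'],s['eef_pos'],s['ee_rot'],s['width'],s['force'],s['gripper_force'])
for x in trace("side","knob")[:1]:
    pass
eyes.grab_frame("side")
for x in trace("side","knob")[:1]:
    w=np.argwhere(x["mask"])[:,::-1]; print("side knob",w.min(0),w.max(0),w.mean(0),len(w))
hub=np.array([.5866,-.012]); print(np.linalg.norm(s['eef_pos'][:2]-hub)); print(arc(hub,0,.24,10)[:2])
E
```

```text
8.0333 [ 0.49334959 -0.00532766  0.06650128] [3.14150151e+00 4.22520077e-05 3.06536294e+00] 0.02320037191587645 [ 3.54834832  0.70677989 -9.01845941] 29.998372793197632
0.09348881348837688
[[-0.04, -2.24, 0, -0.024], [-0.04, -2.24, 0, -0.024]]
```

Fz of -9 N fits a pin drawn about 11 mm. I'll turn in two calls to about 0.48 rad, checking the forces.

servo_tool --series '[[[0,-1.1,0,-0.012],[-0.03,-2.3,0,-0.024],[-0.03,-2.3,0,-0.024],[-0.03,-2.3,0,-0.024],[-0.03,-2.3,0,-0.024],[-0.03,-2.3,0,-0.024],[-0.03,-2.3,0,-0.024],[-0.03,-2.3,0,-0.024],[-0.03,-2.3,0,-0.024],[-0.03,-2.3,0,-0.024]]]'

```text
t: 9.02
eef_pos: [0.4957, -0.0266, 0.067]
ee_rot: [3.141, 0.003, -2.988]
force: [6.4, 2.7, -9.3]
width: 0.0232
gripper_force: 30.0
```

```bash
cat > st.py <<'E'
from arc import *
s=telemetry.get_state(); p=s['eef_pos']; y=s['ee_rot'][2]; f=s['force']
X=np.array([np.cos(y),np.sin(y),0]); Y=np.array([np.sin(y),-np.cos(y),0])
hub=np.array([.588,-.012]); d=p[:2]-hub
print(s['t'],p.round(4),"yaw",round(y,3),"w",round(s['width'],4),"Frad",round(f@X,1),"Ftool_y",round(f@Y,1),"Fz",round(f[2],1),"gf",round(s['gripper_force'],1),"r",round(np.hypot(*d),4),"th",round((np.arctan2(d[1],d[0])-3.072+np.pi)%(2*np.pi)-np.pi,3))
c=P("wrist"); eyes.grab_frame("wrist")
for x in trace("wrist","knob")[:1]:
    w=np.argwhere(x["mask"])[:,::-1]; print("mask",w.min(0),w.max(0),w.mean(0).round(1),len(w),round(x["conf"],2))
E
python3 st.py
```

```text
9.0167 [ 0.4957 -0.0266  0.067 ] yaw -2.988 w 0.0232 Frad -6.8 Ftool_y 1.7 Fz -9.3 gf 30.0 r 0.0935 th 0.226
mask [232 222] [279 270] [256.3 248.4] 2006 0.61
```

servo_tool --series '[[[-0.1,-2.3,0,-0.024],[-0.13,-2.3,0,-0.024],[-0.13,-2.3,0,-0.024],[-0.13,-2.3,0,-0.024],[-0.13,-2.3,0,-0.024],[-0.13,-2.3,0,-0.024],[-0.13,-2.3,0,-0.024],[-0.13,-2.3,0,-0.024],[-0.13,-2.3,0,-0.024],[-0.03,-2.3,0,-0.024]]]'

```text
t: 9.95
eef_pos: [0.5032, -0.048, 0.0671]
ee_rot: [-3.142, 0.004, -2.748]
force: [6.3, 5.4, -9.5]
width: 0.0235
gripper_force: 30.0
```

```bash
python3 st.py
```

```text
9.95 [ 0.5032 -0.048   0.0671] yaw -2.748 w 0.0235 Frad -7.8 Ftool_y 2.5 Fz -9.5 gf 30.0 r 0.0921 th 0.471
mask [233 222] [280 271] [256.7 248.3] 2004 0.86
```

About 0.47 rad now, and free of the track. I'll loosen the fingers so the pin rides on the track, then lower them beside the knob.

servo_tool --series '[[[0,0,0.5,0],[0,0,0.5,0],[0,0,0.5,0],[0,0,0.5,0],[0,0,1,0],[0,0,1,0],[0,0,1,0],[0,0,1,0],[0,0,1,0],[0,0,0,0]]]' --claw 0.3 --grip_force 10

```text
t: 10.88
eef_pos: [0.5011, -0.049, 0.0593]
ee_rot: [3.142, -0.0, -2.75]
force: [-1.0, -0.2, 0.4]
width: 0.0309
gripper_force: 0.0
```

```bash
python3 st.py
```

```text
10.8833 [ 0.5011 -0.049   0.0593] yaw -2.75 w 0.0309 Frad 1.0 Ftool_y 0.2 Fz 0.4 gf 0.0 r 0.0945 th 0.472
mask [231 231] [281 271] [256.  252.9] 1706 0.9
```

servo_tool --series '[[[-0.2,-1,0,-0.01],[-0.2,-1,0,-0.01],[-0.2,-1,0,-0.01],[-0.2,-1,0,-0.01],[-0.2,-1,0,-0.01],[-0.1,-1,0,-0.01],[0,-1,0,-0.01],[0,-1,0,-0.01],[0,-1,0,-0.01],[0,-1,0,-0.01]]]'

```text
t: 11.82
eef_pos: [0.5065, -0.0573, 0.0594]
ee_rot: [3.141, 0.0, -2.649]
force: [-0.9, 4.0, -1.2]
width: 0.0307
gripper_force: 2.0
```

```bash
python3 st.py
```

```text
11.8167 [ 0.5065 -0.0573  0.0594] yaw -2.649 w 0.0307 Frad -1.1 Ftool_y 3.9 Fz -1.2 gf 2.0 r 0.0933 th 0.577
mask [238 229] [288 270] [263.3 251.8] 1788 0.84
```

The finger pushes with 4 N and the table is at about 0.54. Now I'll feel for the hole in steps of 5 mm.

servo_tool --series '[[[0,-0.5,0,-0.005],[0,-0.5,0,-0.005],[0,-0.5,0,-0.005],[0,-0.5,0,-0.005],[0,-0.5,0,-0.005],[0,-0.5,0,-0.005],[0,-0.5,0,-0.005],[0,-0.5,0,-0.005],[0,-0.5,0,-0.005],[0,-0.5,0,-0.005]]]'

```text
t: 12.75
eef_pos: [0.5092, -0.0619, 0.0596]
ee_rot: [-3.142, 0.001, -2.599]
force: [-0.2, 4.5, -1.8]
width: 0.0306
gripper_force: 1.6
```

```bash
python3 st.py
```

```text
12.75 [ 0.5092 -0.0619  0.0596] yaw -2.599 w 0.0306 Frad -2.1 Ftool_y 4.0 Fz -1.8 gf 1.6 r 0.0933 th 0.634
mask [238 229] [288 270] [263.  251.8] 1821 0.79
```

servo_tool --series '[[[0,-0.5,0,-0.005],[0,-0.5,0,-0.005],[0,-0.5,0,-0.005],[0,-0.5,0,-0.005],[0,-0.5,0,-0.005],[0,-0.5,0,-0.005],[0,-0.5,0,-0.005],[0,-0.5,0,-0.005],[0,-0.5,0,-0.005],[0,-0.5,0,-0.005]]]'

```text
t: 13.68
eef_pos: [0.5115, -0.0663, 0.0596]
ee_rot: [3.142, -0.0, -2.549]
force: [-0.3, 2.8, 1.1]
width: 0.0306
gripper_force: 1.4
```

```bash
python3 st.py
```

```text
13.6833 [ 0.5115 -0.0663  0.0596] yaw -2.549 w 0.0306 Frad -1.3 Ftool_y 2.5 Fz 1.1 gf 1.4 r 0.0938 th 0.687
mask [238 230] [288 271] [263.2 252.7] 1726 0.57
```

servo_tool --series '[[[0,-0.3,0,-0.003],[0,-0.3,0,-0.003],[0,-0.3,0,-0.003],[0,-0.3,0,-0.003],[0,-0.3,0,-0.003],[0,-0.3,0,-0.003],[0,-0.3,0,-0.003],[0,-0.3,0,-0.003],[0,-0.3,0,-0.003],[0,-0.3,0,-0.003]]]'

```text
t: 14.62
eef_pos: [0.5132, -0.0687, 0.0595]
ee_rot: [3.141, -0.0, -2.52]
force: [-1.6, 2.1, 0.6]
width: 0.0307
gripper_force: 1.1
```

```bash
python3 st.py
```

```text
14.6167 [ 0.5132 -0.0687  0.0595] yaw -2.52 w 0.0307 Frad 0.1 Ftool_y 2.6 Fz 0.6 gf 1.1 r 0.0939 th 0.718
mask [238 230] [288 271] [263.3 252.7] 1721 0.93
```

servo_tool --series '[[[0,-0.4,0,-0.0042],[0,-0.4,0,-0.0042],[0,-0.4,0,-0.0042],[0,-0.4,0,-0.0042],[0,-0.4,0,-0.0042],[0,-0.4,0,-0.0042],[0,-0.4,0,-0.0042],[0,-0.4,0,-0.0042],[0,-0.4,0,-0.0042],[0,-0.4,0,-0.0042]]]'

```text
t: 15.55
eef_pos: [0.5158, -0.0717, 0.0595]
ee_rot: [3.141, 0.0, -2.477]
force: [-1.9, 5.0, 0.3]
width: 0.0308
gripper_force: 2.4
```

```bash
python3 st.py
```

```text
15.55 [ 0.5158 -0.0717  0.0595] yaw -2.477 w 0.0308 Frad -1.6 Ftool_y 5.2 Fz 0.3 gf 2.4 r 0.0937 th 0.76
mask [239 231] [288 270] [263.2 252.5] 1666 0.69
```

servo_tool --series '[[[0,-0.4,0,-0.0042],[0,-0.4,0,-0.0042],[0,-0.4,0,-0.0042],[0,-0.4,0,-0.0042],[0,-0.4,0,-0.0042],[0,-0.4,0,-0.0042],[0,-0.4,0,-0.0042],[0,-0.4,0,-0.0042],[0,-0.4,0,-0.0042],[0,-0.4,0,-0.0042]]]'

```text
t: 16.48
eef_pos: [0.5183, -0.075, 0.0596]
ee_rot: [-3.142, 0.0, -2.435]
force: [-1.9, 2.4, 0.7]
width: 0.0309
gripper_force: 1.0
```

```bash
python3 st.py; python3 - <<'E'
from h import *
a=eyes.grab_frame("wrist")
b=eyes.grab_frame("side")[170:310,180:380]
c=cv2.resize(b,(512,358)); cv2.imwrite("pics/c.png",np.vstack([a[180:340],c])[:,:,::-1])
E
```

```text
16.4833 [ 0.5183 -0.075   0.0596] yaw -2.435 w 0.0309 Frad -0.1 Ftool_y 3.1 Fz 0.7 gf 1.0 r 0.094 th 0.804
mask [238 231] [288 271] [262.9 253.4] 1667 0.96
```

View pics/c.png

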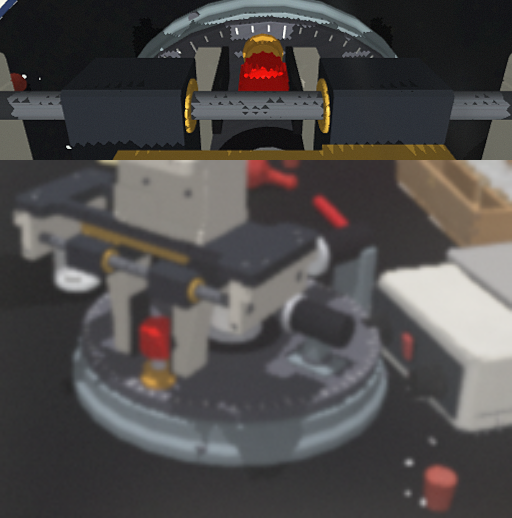

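The wrist strip shows the knob against the right-hand (trailing) finger. The side crop shows a gap between the knob (150,338) and its bush (157,375), so the pin is still riding, and the detector (330,320) is clear. I'll carry on.

servo_tool --series '[[[0,-0.4,0,-0.0042],[0,-0.4,0,-0.0042],[0,-0.4,0,-0.0042],[0,-0.4,0,-0.0042],[0,-0.4,0,-0.0042],[0,-0.4,0,-0.0042],[0,-0.4,0,-0.0042],[0,-0.4,0,-0.0042],[0,-0.4,0,-0.0042],[0,-0.4,0,-0.0042]]]'

```text
t: 17.52
eef_pos: [0.521, -0.0779, 0.0596]
ee_rot: [-3.142, 0.0, -2.393]
force: [-0.6, 2.2, 0.4]
width: 0.0309
gripper_force: 1.0
```

```bash
python3 st.py
```

```text
17.5167 [ 0.521  -0.0779  0.0596] yaw -2.393 w 0.0309 Frad -1.1 Ftool_y 2.1 Fz 0.4 gf 1.0 r 0.094 th 0.847
mask [238 232] [288 271] [263.  253.5] 1686 0.91
```

servo_tool --series '[[[0,-0.4,0,-0.0042],[0,-0.4,0,-0.0042],[0,-0.4,0,-0.0042],[0,-0.4,0,-0.0042],[0,-0.4,0,-0.0042],[0,-0.4,0,-0.0042],[0,-0.4,0,-0.0042],[0,-0.4,0,-0.0042],[0,-0.4,0,-0.0042],[0,-0.4,0,-0.0042]]]'

```text
t: 18.45
eef_pos: [0.5238, -0.081, 0.0596]
ee_rot: [-3.141, -0.0, -2.351]
force: [0.6, 1.1, -0.3]
width: 0.0304
gripper_force: 0.0
```

```bash
python3 st.py
```

```text
18.45 [ 0.5238 -0.081   0.0596] yaw -2.351 w 0.0304 Frad -1.2 Ftool_y 0.4 Fz -0.3 gf 0.0 r 0.0943 th 0.891
mask [239 232] [288 271] [263.2 253.7] 1608 0.94
```

servo_tool --series '[[[0,-0.25,0,-0.0026],[0,-0.25,0,-0.0026],[0,-0.25,0,-0.0026],[0,-0.25,0,-0.0026],[0,-0.25,0,-0.0026],[0,-0.25,0,-0.0026],[0,-0.25,0,-0.0026],[0,-0.25,0,-0.0026],[0,-0.25,0,-0.0026],[0,-0.25,0,-0.0026]]]'

```text
t: 19.38
eef_pos: [0.5255, -0.0826, 0.0596]
ee_rot: [-3.142, 0.0, -2.325]
force: [-0.4, -0.4, 0.7]
width: 0.0305
gripper_force: 0.0
```

```bash
python3 st.py
```

```text
19.3833 [ 0.5255 -0.0826  0.0596] yaw -2.325 w 0.0305 Frad 0.6 Ftool_y 0.1 Fz 0.7 gf 0.0 r 0.0943 th 0.916
mask [235 227] [282 271] [259.  250.8] 1800 0.85
```

Zero force, and the knob has jumped ahead of the finger and lower, so it has probably dropped. I'll look.

```bash
python3 st.py; python3 - <<'E'
from h import *
a=eyes.grab_frame("wrist")
b=eyes.grab_frame("side")[170:310,180:380]
c=cv2.resize(b,(512,358)); cv2.imwrite("pics/d.png",np.vstack([a[180:340],c])[:,:,::-1])
E
```

```text
19.4833 [ 0.5254 -0.0826  0.0595] yaw -2.326 w 0.0308 Frad -0.3 Ftool_y 0.2 Fz -0.3 gf 0.0 r 0.0943 th 0.915
mask [234 226] [283 271] [258.7 250.8] 1872 0.78
```

View pics/d.png

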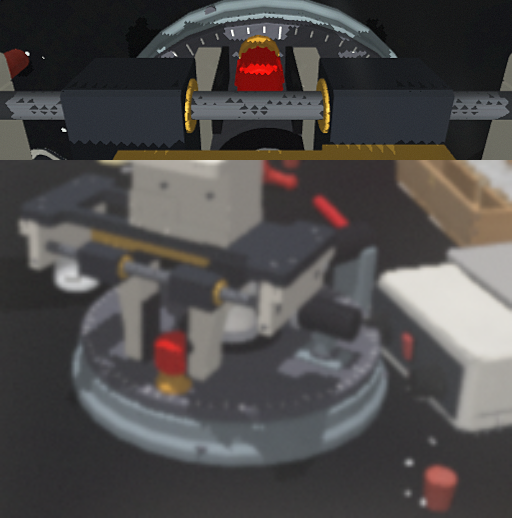

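The side crop now shows the knob (170,350) sitting on its bush (172,382), clear of both fingers. I'll open, retreat straight up, and measure the knob height.

servo_tool --series '[[[0,0,0,0],[0,0,0,0],[0,0,0,0],[0,0,-3,0],[0,0,-15,0],[0,0,-15,0],[0,0,-20,0],[0,0,-20,0],[0,0,-20,0],[0,0,-20,0]]]' --claw -0.2

```text
t: 20.52
eef_pos: [0.5253, -0.0826, 0.1739]
ee_rot: [-3.141, 0.0, -2.326]
force: [0.3, 0.8, -0.3]
width: 0.0524
gripper_force: 0.0
```

```bash
python3 - <<'E'
from h import *
im={}; uv={}
for n in ("wrist","scene","side"):
    im[n]=eyes.grab_frame(n)
    for x in [x for x in trace(n,"knob") if x["mask"].sum()<1500][:1]:
        w=np.argwhere(x["mask"])[:,::-1]; uv[n]=(w.mean(0),P(n)); print(n,w.min(0),w.max(0),w.mean(0),len(w),x["conf"])
ks=list(uv)
for i in range(len(ks)):
    for j in range(i):
        X=cv2.triangulatePoints(uv[ks[i]][1],uv[ks[j]][1],uv[ks[i]][0].reshape(2,1),uv[ks[j]][0].reshape(2,1)).ravel(); print(ks[i],ks[j],X[:3]/X[3])
for n in ("scene","side"):
    for k in ("sample","detector"):
        print(n,k,[np.round(x["position"],3) for x in recognise(n,k)[:1]])
s=telemetry.get_state(); print(s["t"],s["eef_pos"],s["force"])
a=cv2.resize(im["side"][180:300,190:360],(680,480)); cv2.imwrite("pics/e.png",a[:,:,::-1])
E
```

```text
wrist [243 173] [272 204] [257.60805369 188.8442953 ] 745 0.71
scene [282 239] [293 252] [287.34883721 245.6124031 ] 129 0.47
side [241 237] [254 254] [247.55288462 245.41826923] 208 0.67
scene wrist [ 0.5322134  -0.07696071  0.06204561]
side wrist [ 0.52874918 -0.0787715   0.06619107]
side scene [ 0.52769662 -0.07863887  0.06653463]
scene sample [array([ 0.588, -0.022,  0.091])]
scene detector [array([ 0.638, -0.069,  0.08 ])]
side sample [array([ 0.583, -0.022,  0.076])]
side detector [array([ 0.643, -0.078,  0.077])]
21.0167 [ 0.52505806 -0.08262268  0.17182364] [-0.08281104 -0.54203914  0.09096033]
```

View pics/e.png

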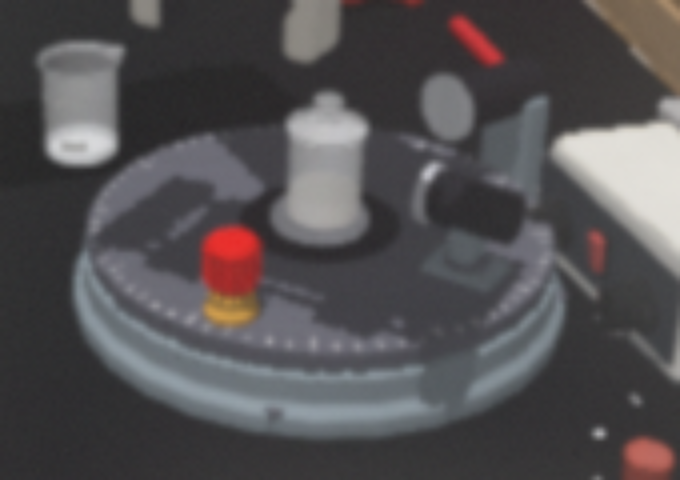

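The crop shows the knob (232,262) seated on its bush (231,305), with the bottle, detector and beaker all in place. The triangulated height is 66.5 mm, against 67.0 mm at the start with the pin home. I'll compare once with the same view from the start.

```bash
python3 - <<'E'
import cv2,numpy as np
from h import *
b=cv2.imread("pics/b.png")[212:252,202:242]; e=eyes.grab_frame("side")[226:266,228:268][:,:,::-1]
cv2.imwrite("pics/f.png",np.hstack([cv2.resize(b,(390,390)),cv2.resize(e,(390,390))]))
for P0 in ((.493,-.006),(.528,-.079)):
    for z in (.0525,.078): print(P0,z,proj("side",[*P0,z]))
E
```

```text
(0.493, -0.006) 0.0525 [222.15077354 234.32980853]
(0.493, -0.006) 0.078 [221.9494472  222.43551037]
(0.528, -0.079) 0.0525 [248.21564011 252.03522563]
(0.528, -0.079) 0.078 [248.38047294 239.35655787]
```

View pics/f.png

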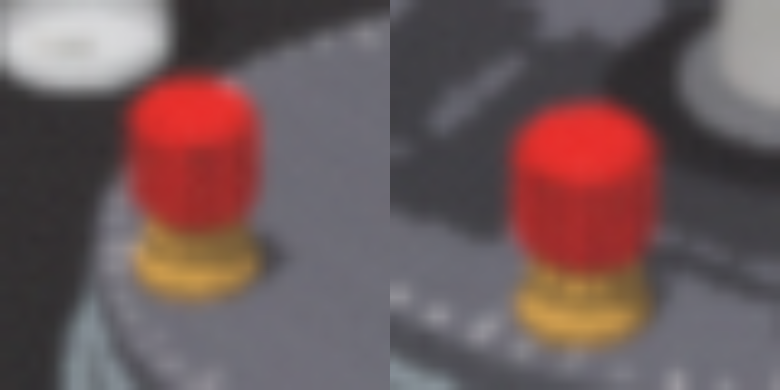

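At the start (left) the brass shows 70 px under a 155 px knob. Now (right) it shows 76 px under a 172 px knob. The ratio is the same, so the pin is fully home.

```bash
python3 -c "
from station import ticket; print(ticket.job_done())"
```

```text
the job is handed in; nothing more can be done
None
```

The job is handed in: the table stands about 0.9 rad anticlockwise of its start with the pin home in the first hole it came to, the bottle, detector and beaker look undisturbed, the arm stayed clear of the stopper, and the gripper is open and clear of everything; no verdict was returned.

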